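# Post the failed driver through the sprung flap of the reject box

## Task

Put the failed LED driver (white with a red top) into the green reject box without picking it up: swing the sprung orange flap inwards with one finger and, while that finger holds it open, push the driver along the deck with the other finger, through the gate, until it drops into the bin. Keep the flap off the driver - the driver must not shove the flap open - then draw the fingers out so that the flap swings fully shut, and leave everything else on the bench and on the box where it stands.

Things in the scene. Friction and masses are not known exactly. Their poses are not given: they have to be found in the camera images.
- reject_box: Green fixed box on the bench, yaw within 0.25 rad. Origin on the bench under the middle of the gate; x inwards through the gate, y left, z up; all mm below in this frame. Front deck (aluminium, flat, open on three sides): x -160 to 6, y -125 to 125, top z = 70. Green walls beside gate and bin: y 65 to 125 either side, x -4 to 135, top z = 112. Closed rear: x 135 to 210, top z = 112
- gate (a point): middle of the gate at deck level, z = 70 mm; axes as the box's. The gate is a gap 130 mm wide (y -65 to 65), with no lintel: open above
- bin (a point): middle of the bin's floor, z = 5 mm. The bin behind the gate is open-topped, x 6 to 135, y -65 to 65 mm in the box's frame: the deck ends at x = 6 in a 65 mm drop
- flap (a joint): angle of the orange flap: 0 shut, across the gate; grows to 1.45 rad as its free edge swings inwards (+x of the box) over the bin. It opens only inwards. A spring always shuts it: 0.06 N m when shut, 0.18 N m at 1.2 rad; let go, it shuts by itself within a second and passes above a driver lying in the bin
- flap_edge (a point): middle of the flap's free edge, 126 mm from the hinge axis, 93 mm above the bench; moves with the flap
- flap_hinge (a point): on the flap's upright hinge axis at the left side of the gate (box x = 0, y = 63 mm), 93 mm above the bench. The flap is an upright plate 122 mm wide, 5 mm thick, from z = 75 to 111 mm, in the plane x = 0 when shut
- failed_driver: the failed LED driver: a loose white block with a red top, 28 (x) by 40 (y) by 24 (z) mm, 60 to 130 g. Origin: centre of its underside. It stands on the deck in front of the gate, its middle 55 to 78 mm before the flap, its long side roughly along the flap (within 0.3 rad)
- passed_driver: bystander: same block with a green top, at the left front corner of the deck; origin: centre of its underside
- terminal_block: bystander: black block 45 x 20 x 14 mm with brass screws, on the right side of the deck; origin: centre of its underside
- tape_roll: bystander: cardboard-brown ring, 60 mm across, 25 mm high, on the closed rear of the box; origin: centre of its underside
- screwdriver: bystander: yellow-handled screwdriver lying on the bench to the right; origin: underside, about mid-length
- cleaner: bystander: blue bottle, 60 mm across, 160 mm high, on the bench to the right; origin: centre of its underside
- mug: bystander: white mug, 80 mm across, 90 mm high, on the bench to the left; origin: centre of its underside
- lamp_puck: bystander: white disc lamp, 60 mm across, 22 mm high, on the bench to the left; origin: centre of its underside
There are look-alikes about, which are no part of the job. Leave any blue or purple look-alike of the failed_driver alone.

How it is judged:
On the way, in this order (a step that is already met when the one before it is completed fails the run):
1. the flap is swung open (more than 0.3 rad) while the failed driver is still outside the gate (value of joint flap above 0.3 rad and x of failed_driver in the frame of reject_box below -0.012 m), for 0.05 s.
2. the failed driver has dropped into the bin while the flap is still held open (more than 0.3 rad) (value of joint flap above 0.3 rad and x of failed_driver in the frame of reject_box between 0 and 0.14 m and y of failed_driver in the frame of reject_box between -0.07 and 0.07 m and z of failed_driver in the frame of reject_box below 0.055 m), for 0.05 s.
At the end, for the whole second after the job is handed in: The failed driver lies at rest in the bin behind the gate (its origin within the bin's outline and less than 55 mm above the bench) and the flap is shut again (under 0.08 rad) (x of failed_driver in the frame of reject_box between 0 and 0.14 m and y of failed_driver in the frame of reject_box between -0.07 and 0.07 m and z of failed_driver in the frame of reject_box below 0.055 m and value of joint flap below 0.08 rad and linear speed of failed_driver below 0.03 m/s); the robot touches nothing.
It fails at once if the failed driver and the flap press on each other (more than 1 N) (contact force between failed_driver and flap above 1 N).
It fails at once if the failed driver is lifted off the deck (15 mm or more) (z of failed_driver in the frame of reject_box above 0.085 m).
It fails at once if a bystander is moved more than 20 mm (distance of any of passed_driver, terminal_block, tape_roll, screwdriver, cleaner, mug, lamp_puck from where it was at the start of the episode above 0.02 m).
It also fails if it takes over 40 s, if anything falls off the work surface, if the arm or the gripper's body presses on something with over 40 N, if the wrist force passes 120 N, or if a joint passes its speed limit or range.

## Robot

A 6-joint arm with a two-finger parallel gripper is mounted at the origin on the work surface. World frame = base frame: x ahead of the robot, y to its left, z up, the work surface at z = 0. Lengths are in m, angles in rad, forces in N, time in s.
With the tool pointing down it reaches from about 0.325 to 0.85 m from the base axis. Payload 4.4 kg.
Tool frame: the origin (TCP) lies between the finger pads; the fingertips stand 14 mm ahead of it and the grasp point (between the pads) lies 5 mm behind it; z points along the fingers, y is the line along which they close (so a half turn about z gives the same grasp; the last joint's range is limited). The gripper opens to 94 mm and grips with 3 to 60 N. Pads are 16 mm wide; open, the fingers measure 119 mm over their backs; the gripper's body (75 mm by 177 mm) begins 78 mm behind the grasp point.
Start: joints at [-1.391, 0.207, 1.542, -0, 1.393, -0.15], TCP at [0.187, -0.544, 0.219] pointing down, gripper open.
Joint ranges: [-2.73, 2.73], [-0.86, 2.22], [0.23, 2.46], [-1.11, 4.25], [0.08, 2.63], [-2.82, 2.82]. Speed limits (rad/s): [2.79, 2.79, 3.14, 3.14, 3.14, 3.14].

## Interface

Orientations are given as a unit quaternion [w, x, y, z].
In Python, from rig import robot, viewer gives the robot as it stands.
- The arm moves only by the tool apply_moves, never from a script. Its argument "motion" is a list of rows, each an object of numbers: "rx", "ry", "rz": the turn, a rotation vector about the world's x, y, z in units of 5 degrees (1.0 is 5 degrees); "tx", "ty", "tz": the shift along the world's x, y, z in m; "fingers": the finger opening in m, from 0 to 0.094. A call has 1 to 12 rows; each row shifts and turns the commanded pose from where the row before left it; what a row does not reach is not made up. A row lasts 1/10 s, in which the tool goes at most 50 mm and 8.59 degrees, less where a joint would pass 70% of its speed; a pose out of reach is approached as far as the arm can. A call with a gripper value outside its range is refused whole. The fingers move at their own pace and stop on an object; "newtons" is the grip in N (left out, the last holds). Time passes only in rows, so rows that do not move let the fingers close. It gives the time, the measured TCP pose, the force, the opening and the grip force at its end, in the units of the state.
- robot.get_obs(): the state, without advancing time (a new reading comes with each control period).
- viewer.capture(name): name is "side" or "top"; returns a dict with "frame" (480x640x3 uint8, red, green, blue), "fx", "fy", "cx", "cy" (pixels), "world_from_camera" (4x4, takes a point from camera to world coordinates). Camera axes: x right, y down, z forward; pixel columns grow to the right and rows downward; lengths in m; the calibration is good to about 2 mm. A picture is of the moment at which its call begins. There is no depth.
- robot.hand_in(): hands the job in; it is judged then, once.
Trained networks look in the newest picture that a camera, given by its name, has taken for a name from the list of things; names that differ only in an ending like _2 or _b are one class to them, and where a whole thing is asked for, a point or a joint stands for the part that bears it (a point fixed in the world has none). Each returns a list of dicts, best first, with "confidence" (0 to 1); they miss things now and then, are a little off and sometimes report something else, mostly with a low value. They report only what shows in the picture. A call takes as long as a camera call. They do not tell look-alikes from the thing itself.
- viewer.spot_in(camera, thing): "bbox" ([centre column, centre row, width, height] in pixels, round what is visible of it).
- viewer.spot_point(camera, thing): "pixel" ([column, row] in pixels: a listed point, or the origin of a listed thing).
The state is a dict: "time": time; "q": joint angles; "joint_vel": joint speeds; "tau": joint torques, N m; "tcp_pos": TCP position; "tcp_rot": TCP orientation; "wrist_force": force on the tool from outside, world axes, zero at the start; "ft_torque": the same for the moment, N m; "width": finger opening in m; "grasp_force": force on a finger pad.
Only numpy, scipy, OpenCV 4.12 (cv2) and the standard library are available. Lean on these libraries where they do the work, as an engineer would, in place of code of your own. Each camera call takes 0.05 s, during which the arm holds its last target. There are 200 camera calls.

## Working session

There is one attempt and no reset: what is moved stays moved. The work goes in short steps, Python scripts to look and compute and a tool call to move; the robot and the scene stay as the last step left them, time stands still between calls to the robot, and variables do not carry over. Pictures are saved under pics/ and viewed, at most 10 in all, crops included, and the job is handed in when it is done.

Besides the shell and the picture viewer there is one more tool, called in YAML: its name, and indented under it one key for each argument. apply_moves: Moves the arm, as the interface text tells. Its arguments: {"type":"object","properties":{"motion":{"type":"array"},"newtons":{"type":"number"}},"required":["motion"]}

```bash
mkdir -p pics
cat > h.py <<'E'
import numpy as np, cv2
from rig import robot, viewer
def ray(c,px,z):
    T=np.array(c["world_from_camera"]); d=T[:3,:3]@np.array([(px[0]-c["cx"])/c["fx"],(px[1]-c["cy"])/c["fy"],1]); o=T[:3,3]
    return o+d*(z-o[2])/d[2]
def save(c,n): cv2.imwrite("pics/"+n+".png",c["frame"][:,:,::-1])
E
python3 - <<'E'
from h import *
np.set_printoptions(precision=4,suppress=True)
Z=dict(gate=.07,bin=.005,flap_edge=.093,flap_hinge=.093,failed_driver=.07,passed_driver=.07,terminal_block=.07,tape_roll=.112,reject_box=0,cleaner=0,mug=0,screwdriver=0)
for n in("top","side"):
    c=viewer.capture(n); save(c,n+"0"); print(n,c["fx"],np.array(c["world_from_camera"])[:3,3])
    for k,z in Z.items():
        for r in viewer.spot_point(n,k)[:3]: print(k,np.round(r["confidence"],2),np.round(r["pixel"]),ray(c,r["pixel"],z))
print(robot.get_obs())
E
```

```text
top 500.12647869125357 [0.4412 0.0075 1.1837]
gate 0.98 [364. 215.] [ 0.604  -0.0974  0.07  ]
bin 0.61 [364. 191.] [ 0.6714 -0.105   0.005 ]
bin 0.16 [401. 258.] [ 0.5088 -0.1889  0.005 ]
flap_edge 0.58 [390. 220.] [ 0.589  -0.1531  0.093 ]
flap_hinge 0.66 [334. 212.] [ 0.6087 -0.0285  0.093 ]
failed_driver 0.8 [270. 225.] [0.5838 0.114  0.07  ]
failed_driver 0.69 [353. 245.] [ 0.5363 -0.0719  0.07  ]
failed_driver 0.68 [441. 235.] [ 0.5562 -0.2673  0.07  ]
passed_driver 0.62 [314. 264.] [0.4945 0.0163 0.07  ]
terminal_block 0.59 [400. 258.] [ 0.5049 -0.1754  0.07  ]
tape_roll 0.96 [405. 142.] [ 0.7581 -0.1878  0.112 ]
reject_box 0.69 [359. 224.] [ 0.5925 -0.0917  0.    ]
cleaner 0.79 [505. 189.] [ 0.67   -0.4433  0.    ]
mug 0.97 [136. 212.] [0.632  0.4437 0.    ]
screwdriver 0.57 [504. 270.] [ 0.4781 -0.4291  0.    ]
screwdriver 0.2 [137. 212.] [0.6309 0.4405 0.    ]
side 493.20734837472486 [0.0795 0.781  0.714 ]
gate 0.9 [330. 238.] [ 0.5911 -0.089   0.07  ]
gate 0.6 [328. 262.] [ 0.544  -0.0015  0.07  ]
flap_edge 0.69 [344. 219.] [ 0.5914 -0.1535  0.093 ]
flap_hinge 0.62 [312. 24
[... 508 characters left out ...]
 0.    ]
cleaner 0.88 [368. 198.] [ 0.6706 -0.4468  0.    ]
mug 0.84 [151. 401.] [0.6318 0.449  0.    ]
screwdriver 0.93 [429. 222.] [ 0.4572 -0.4148  0.    ]
screwdriver 0.38 [328. 260.] [ 0.5997 -0.0955  0.    ]
{'time': 1.3, 'q': array([-1.3905,  0.2066,  1.5415,  0.    ,  1.3935, -0.1505]), 'joint_vel': array([-0.0022,  0.0003,  0.0024,  0.0004,  0.0004,  0.0021]), 'tau': array([  0.0004, -37.0885, -28.1757,   0.07  ,   0.0277,  -0.    ]), 'tcp_pos': array([ 0.1867, -0.5438,  0.2194]), 'tcp_rot': array([-0.    ,  0.9864,  0.1646,  0.    ]), 'wrist_force': array([ 0.0926, -0.757 ,  0.841 ]), 'ft_torque': array([-0.0123, -0.0507,  0.0153]), 'grasp_force': 0.0, 'width': 0.09398522777716488}
```

```bash
python3 -c "
import cv2
a=cv2.imread('pics/top0.png');cv2.imwrite('pics/c1.png',cv2.resize(a[110:310,240:470],None,fx=3,fy=3,interpolation=cv2.INTER_CUBIC)[:600])
a=cv2.imread('pics/side0.png');cv2.imwrite('pics/c2.png',cv2.resize(a[160:350,220:460],None,fx=3,fy=3,interpolation=cv2.INTER_CUBIC))"
```

```text
(no output)
```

View pics/c1.png

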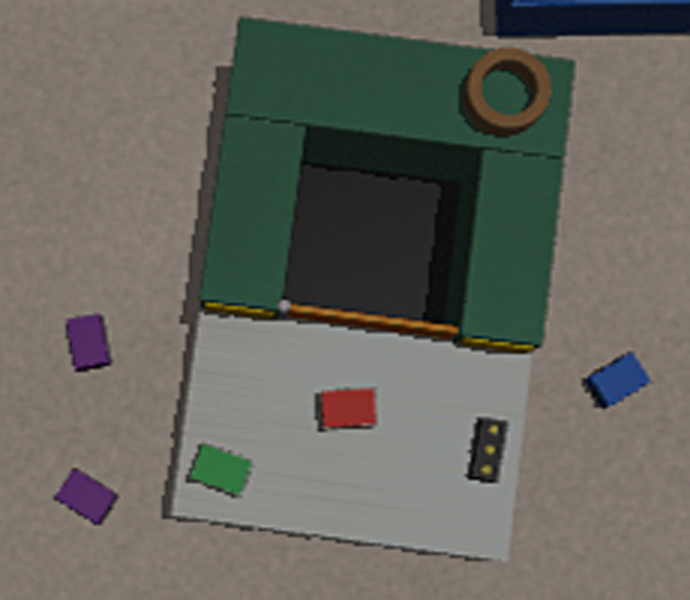

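View pics/c2.png

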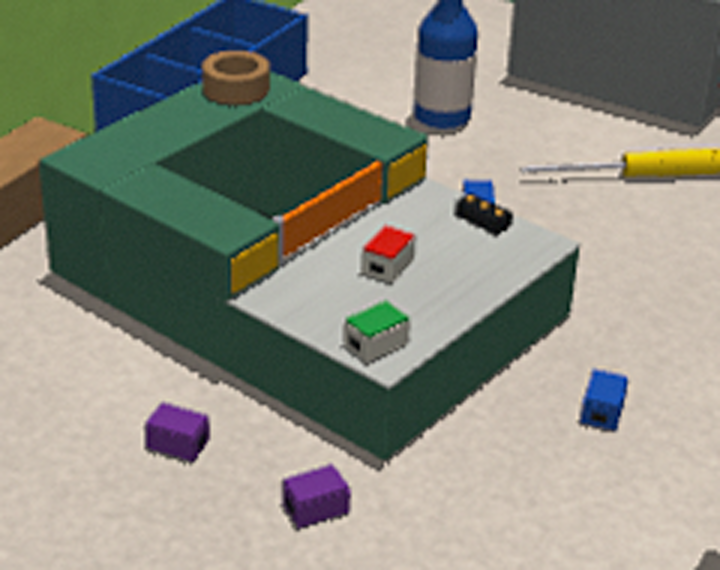

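The top picture shows the red driver at crop (348,409), i.e. pixel (356,246). The orange flap runs from crop (285,305) to (458,330), shut with its hinge on the left. The green-topped driver is at the left front, the terminal block on the right, and the blue and purple look-alikes are off the deck.

Run:
```python
from h import *
np.set_printoptions(precision=4,suppress=True)
c=viewer.capture("top")
P=lambda u,v,z:ray(c,(240+(u+.5)/3-.5,110+(v+.5)/3-.5),z)[:2]
M=[((172,517),.07,(-.16,.125)),((507,560),.07,(-.16,-.125)),((203,303),.112,(-.004,.125)),((540,347),.112,(-.004,-.125)),((240,17),.112,(.21,.125)),((574,62),.112,(.21,-.125))]
W=np.array([P(*a,z) for a,z,_ in M]);B=np.array([b for *_,b in M])
bm,wm=B.mean(0),W.mean(0);H=(B-bm).T@(W-wm);yaw=np.arctan2(H[0,1]-H[1,0],H[0,0]+H[1,1])
R=np.array([[np.cos(yaw),-np.sin(yaw)],[np.sin(yaw),np.cos(yaw)]]);t=wm-R@bm
print("yaw",yaw,"t",t,"res mm\n",1e3*(B@R.T+t-W))
np.savez("box.npz",R=R,t=t,yaw=yaw)
f=c["frame"].astype(int);r=((f[...,0]>120)&(f[...,1]<80)&(f[...,2]<80)).astype(np.uint8);r[:,:330]=0;r[:,380:]=0;r[:230]=0;r[260:]=0
cs=max(cv2.findContours(r,0,2)[0],key=cv2.contourArea)
pts=np.array([R.T@(ray(c,p[0],.094)[:2]-t) for p in cs])
print("driver box",cv2.minAreaRect((pts*1000).astype(np.float32)),pts.min(0),pts.max(0))
for n,q in dict(green=((220,470),.094),term=((488,449),.084)).items(): print(n,R.T@(P(*q[0],q[1])-t))
```

```text
yaw -0.15064431355396135 t [ 0.5956 -0.0923] res mm
 [[-0.121   0.4191]
 [-2.2407 -0.7283]
 [ 1.1611  3.0801]
 [-0.1961 -2.4859]
 [ 0.0483  1.3386]
 [ 1.3483 -1.6236]]
driver box ((-64.02603149414062, 6.713834762573242), (24.115697860717773, 35.11845016479492), 7.669844627380371) [-0.0783 -0.0118] [-0.0497  0.0253]
green [-0.1217  0.0937]
term [-0.0798 -0.0985]
```

apply_moves:
  motion:
    - {"tx":0.0285,"ty":0.04,"rz":1.23,"fingers":0.094}
    - {"tx":0.0285,"ty":0.04,"rz":1.23}
    - {"tx":0.0285,"ty":0.04,"rz":1.23}
    - {"tx":0.0285,"ty":0.04,"rz":1.23}
    - {"tx":0.0285,"ty":0.04,"rz":1.23}
    - {"tx":0.0285,"ty":0.04,"rz":1.23}
    - {"tx":0.0285,"ty":0.04,"rz":1.23}
    - {"tx":0.0285,"ty":0.04,"rz":1.23}
    - {"tx":0.0285,"ty":0.04,"rz":1.23}
    - {"tx":0.0285,"ty":0.04,"rz":1.23}
    - {"tx":0.0285,"ty":0.04,"rz":1.23}
    - {"tx":0.0285,"ty":0.04,"rz":1.23}

```text
schema error: expected keys rx, ry, rz, tx, ty, tz, fingers
```

apply_moves:
  motion:
    - {"rx":0,"ry":0,"rz":1.23,"tx":0.0285,"ty":0.04,"tz":0,"fingers":0.094}
    - {"rx":0,"ry":0,"rz":1.23,"tx":0.0285,"ty":0.04,"tz":0,"fingers":0.094}
    - {"rx":0,"ry":0,"rz":1.23,"tx":0.0285,"ty":0.04,"tz":0,"fingers":0.094}
    - {"rx":0,"ry":0,"rz":1.23,"tx":0.0285,"ty":0.04,"tz":0,"fingers":0.094}
    - {"rx":0,"ry":0,"rz":1.23,"tx":0.0285,"ty":0.04,"tz":0,"fingers":0.094}
    - {"rx":0,"ry":0,"rz":1.23,"tx":0.0285,"ty":0.04,"tz":0,"fingers":0.094}
    - {"rx":0,"ry":0,"rz":1.23,"tx":0.0285,"ty":0.04,"tz":0,"fingers":0.094}
    - {"rx":0,"ry":0,"rz":1.23,"tx":0.0285,"ty":0.04,"tz":0,"fingers":0.094}
    - {"rx":0,"ry":0,"rz":1.23,"tx":0.0285,"ty":0.04,"tz":0,"fingers":0.094}
    - {"rx":0,"ry":0,"rz":1.23,"tx":0.0285,"ty":0.04,"tz":0,"fingers":0.094}
    - {"rx":0,"ry":0,"rz":1.23,"tx":0.0285,"ty":0.04,"tz":0,"fingers":0.094}
    - {"rx":0,"ry":0,"rz":1.23,"tx":0.0285,"ty":0.04,"tz":0,"fingers":0.094}

```text
time: 2.55
tcp_pos: [0.5297, -0.0619, 0.2197]
tcp_rot: [0.0, 0.688, 0.726, 0.0]
wrist_force: [0.0, -0.9, 0.2]
width: 0.094
grasp_force: 0.0
```

apply_moves:
  motion:
    - {"rx":0,"ry":0,"rz":0,"tx":-0.001,"ty":-0.0025,"tz":-0.04,"fingers":0.094}
    - {"rx":0,"ry":0,"rz":0,"tx":0,"ty":0,"tz":-0.035,"fingers":0.094}
    - {"rx":0,"ry":0,"rz":0,"tx":0,"ty":0,"tz":0,"fingers":0.094}

```text
time: 2.85
tcp_pos: [0.5235, -0.0645, 0.1393]
tcp_rot: [-0.005, 0.689, 0.724, -0.003]
wrist_force: [-0.2, 0.8, -0.5]
width: 0.094
grasp_force: 0.0
```

Run:
```python
from h import *
c=viewer.capture("side"); a=c["frame"][:,:,::-1]
o=robot.get_obs();print(o["tcp_pos"],o["tcp_rot"])
b=np.load("box.npz");T=np.linalg.inv(c["world_from_camera"])
a=cv2.resize(a[150:340,220:460],None,fx=3,fy=3,interpolation=cv2.INTER_CUBIC)
def dot(p,col):
    q=T@[*p,1];u=c["fx"]*q[0]/q[2]+c["cx"]-220;v=c["fy"]*q[1]/q[2]+c["cy"]-150;cv2.circle(a,(int(u*3+1),int(v*3+1)),3,col,-1)
w=lambda x,y,z:[*(b["R"]@[x,y]+b["t"]),z]
for y in(-.063,.063): dot(w(0,y,.111),(255,0,255));dot(w(-.16,y*125/63,.07),(255,0,255))
dot(w(-.064,.0067,.094),(255,255,0))
an=2*np.arctan2(o["tcp_rot"][2],o["tcp_rot"][1])-np.pi/2
for s in(-1,1): dot(np.array(o["tcp_pos"])+[s*.05325*np.cos(an),s*.05325*np.sin(an),-.014],(0,255,255))
cv2.imwrite("pics/s1.png",a)
```

```text
[ 0.5255554  -0.06542262  0.142136  ] [-0.00282598  0.68973484  0.72405509 -0.00144543]
```

View pics/s1.png

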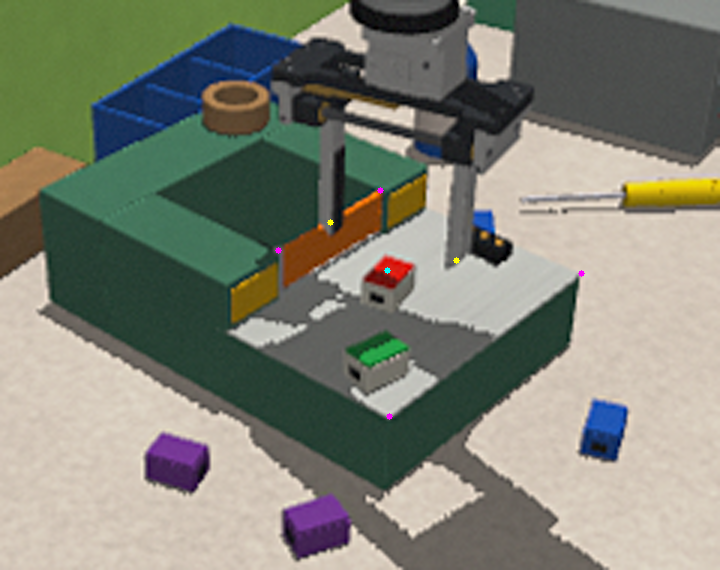

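The projected box, driver and fingertip points line up with the picture. The fingertips (crop (330,223) and (456,261)) straddle the driver at (388,271), and the front one is just outside the flap. I'm descending.

apply_moves:
  motion:
    - {"rx":0,"ry":0,"rz":0,"tx":0,"ty":0,"tz":-0.015,"fingers":0.094}
    - {"rx":0,"ry":0,"rz":0,"tx":0,"ty":0,"tz":-0.015,"fingers":0.094}
    - {"rx":0,"ry":0,"rz":0,"tx":0,"ty":0,"tz":-0.012,"fingers":0.094}
    - {"rx":0,"ry":0,"rz":0,"tx":0,"ty":0,"tz":-0.008,"fingers":0.094}
    - {"rx":0,"ry":0,"rz":0,"tx":0,"ty":0,"tz":-0.004,"fingers":0.094}
    - {"rx":0,"ry":0,"rz":0,"tx":0,"ty":0,"tz":0,"fingers":0.094}
    - {"rx":0,"ry":0,"rz":0,"tx":0,"ty":0,"tz":0,"fingers":0.094}
    - {"rx":0,"ry":0,"rz":0,"tx":0,"ty":0,"tz":0,"fingers":0.094}

```text
time: 3.7
tcp_pos: [0.5283, -0.0665, 0.0911]
tcp_rot: [0.001, 0.69, 0.724, 0.0]
wrist_force: [0.3, 0.4, 0.0]
width: 0.0939
grasp_force: 0.0
```

apply_moves:
  motion:
    - {"rx":0,"ry":0,"rz":0,"tx":0.004,"ty":0.0015,"tz":0,"fingers":0.094}
    - {"rx":0,"ry":0,"rz":0,"tx":0.005,"ty":-0.0008,"tz":0,"fingers":0.094}
    - {"rx":0,"ry":0,"rz":0,"tx":0.005,"ty":-0.0007,"tz":0,"fingers":0.094}
    - {"rx":0,"ry":0,"rz":0,"tx":0.005,"ty":-0.0008,"tz":0,"fingers":0.094}
    - {"rx":0,"ry":0,"rz":0,"tx":0.005,"ty":-0.0007,"tz":0,"fingers":0.094}
    - {"rx":0,"ry":0,"rz":0,"tx":0.005,"ty":-0.0008,"tz":0,"fingers":0.094}
    - {"rx":0,"ry":0,"rz":0,"tx":0.004,"ty":-0.0007,"tz":0,"fingers":0.094}
    - {"rx":0,"ry":0,"rz":0,"tx":0,"ty":0,"tz":0,"fingers":0.094}

```text
time: 4.5
tcp_pos: [0.5596, -0.0694, 0.0893]
tcp_rot: [-0.001, 0.69, 0.724, -0.001]
wrist_force: [-4.7, 0.3, 0.3]
width: 0.0942
grasp_force: 2.0
```

Run:
```python
from h import *
c=viewer.capture("side"); a=c["frame"][:,:,::-1]
o=robot.get_obs();b=np.load("box.npz");print(o["tcp_pos"],b["R"].T@(o["tcp_pos"][:2]-b["t"]),o["wrist_force"])
cv2.imwrite("pics/s2.png",cv2.resize(a[170:310,250:430],None,fx=4,fy=4,interpolation=cv2.INTER_CUBIC))
```

```text
[ 0.5594731  -0.06942297  0.0893237 ] [-0.03916095  0.01722981] [-4.82160399 -0.33203789 -0.98808143]
```

View pics/s2.png

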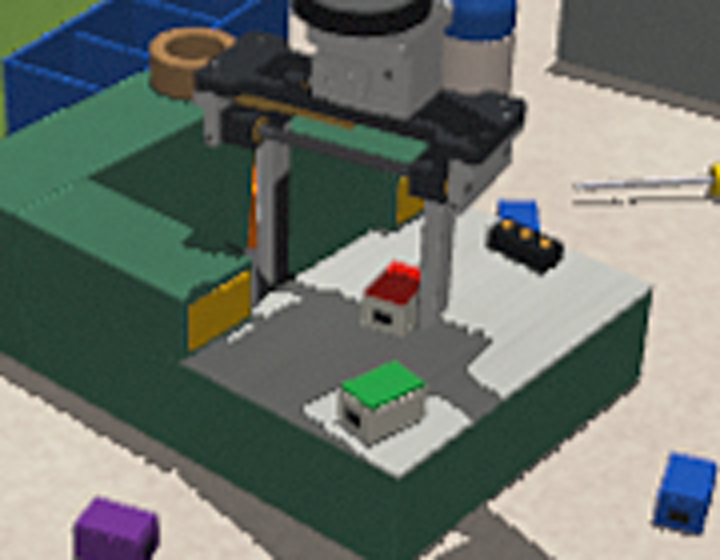

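The flap is swung in (thin orange sliver at crop (253,215)), and the rear finger at (435,270) is just behind the driver at (390,300). I'm pushing on.

apply_moves:
  motion:
    - {"rx":0,"ry":0,"rz":0,"tx":0.005,"ty":-0.0008,"tz":0,"fingers":0.094}
    - {"rx":0,"ry":0,"rz":0,"tx":0.005,"ty":-0.0007,"tz":0,"fingers":0.094}
    - {"rx":0,"ry":0,"rz":0,"tx":0.005,"ty":-0.0008,"tz":0,"fingers":0.094}
    - {"rx":0,"ry":0,"rz":0,"tx":0.005,"ty":-0.0007,"tz":0,"fingers":0.094}
    - {"rx":0,"ry":0,"rz":0,"tx":0.005,"ty":-0.0008,"tz":0,"fingers":0.094}
    - {"rx":0,"ry":0,"rz":0,"tx":0.005,"ty":-0.0007,"tz":0,"fingers":0.094}
    - {"rx":0,"ry":0,"rz":0,"tx":0.005,"ty":-0.0008,"tz":0,"fingers":0.094}
    - {"rx":0,"ry":0,"rz":0,"tx":0.005,"ty":-0.0007,"tz":0,"fingers":0.094}
    - {"rx":0,"ry":0,"rz":0,"tx":0,"ty":0,"tz":0,"fingers":0.094}

```text
time: 5.45
tcp_pos: [0.6023, -0.0759, 0.0908]
tcp_rot: [0.001, 0.69, 0.724, 0.001]
wrist_force: [-0.7, -2.6, -1.4]
width: 0.0942
grasp_force: 1.4
```

Run:
```python
from h import *
c=viewer.capture("side"); a=c["frame"][:,:,::-1]
o=robot.get_obs();b=np.load("box.npz");print(o["tcp_pos"],b["R"].T@(o["tcp_pos"][:2]-b["t"]),o["wrist_force"])
cv2.imwrite("pics/s3.png",cv2.resize(a[170:310,250:430],None,fx=4,fy=4,interpolation=cv2.INTER_CUBIC))
```

```text
[ 0.60221212 -0.07595879  0.0908386 ] [0.0040749  0.01718207] [-0.88801096 -2.11244484 -0.89186716]
```

View pics/s3.png

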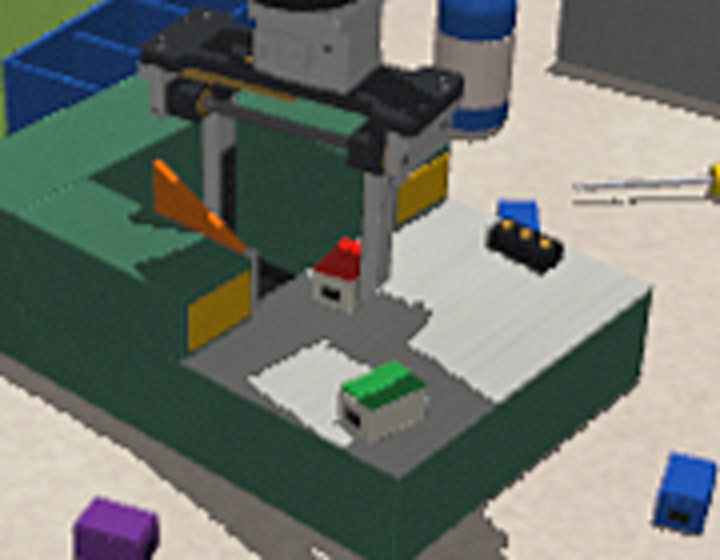

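The driver sits at crop (338,275) just before the gate, with the finger behind it. The flap (from (155,170) to (245,250)) is wide open and clear of it.

apply_moves:
  motion:
    - {"rx":0,"ry":0,"rz":0,"tx":0.005,"ty":-0.0008,"tz":0,"fingers":0.094}
    - {"rx":0,"ry":0,"rz":0,"tx":0.005,"ty":-0.0007,"tz":0,"fingers":0.094}
    - {"rx":0,"ry":0,"rz":0,"tx":0.005,"ty":-0.0008,"tz":0,"fingers":0.094}
    - {"rx":0,"ry":0,"rz":0,"tx":0.005,"ty":-0.0007,"tz":0,"fingers":0.094}
    - {"rx":0,"ry":0,"rz":0,"tx":0.005,"ty":-0.0008,"tz":0,"fingers":0.094}
    - {"rx":0,"ry":0,"rz":0,"tx":0.005,"ty":-0.0007,"tz":0,"fingers":0.094}
    - {"rx":0,"ry":0,"rz":0,"tx":0.005,"ty":-0.0008,"tz":0,"fingers":0.094}
    - {"rx":0,"ry":0,"rz":0,"tx":0.005,"ty":-0.0007,"tz":0,"fingers":0.094}
    - {"rx":0,"ry":0,"rz":0,"tx":0.005,"ty":-0.0008,"tz":0,"fingers":0.094}
    - {"rx":0,"ry":0,"rz":0,"tx":0.005,"ty":-0.0007,"tz":0,"fingers":0.094}
    - {"rx":0,"ry":0,"rz":0,"tx":0,"ty":0,"tz":0,"fingers":0.094}
    - {"rx":0,"ry":0,"rz":0,"tx":0,"ty":0,"tz":0,"fingers":0.094}

```text
time: 6.7
tcp_pos: [0.6517, -0.0832, 0.0907]
tcp_rot: [0.001, 0.69, 0.724, 0.0]
wrist_force: [-0.1, -1.5, -0.7]
width: 0.0942
grasp_force: 0.9
```

Run:
```python
from h import *
o=robot.get_obs();b=np.load("box.npz");print(o["tcp_pos"],b["R"].T@(o["tcp_pos"][:2]-b["t"]),o["wrist_force"])
A=[]
for n,(r,s) in dict(side=(170,250),top=(160,300)).items():
    a=viewer.capture(n)["frame"][:,:,::-1]
    A.append(cv2.resize(a[r:r+150,s:s+130],None,fx=3,fy=3,interpolation=cv2.INTER_CUBIC))
cv2.imwrite("pics/s4.png",np.hstack(A))
```

```text
[ 0.65173835 -0.08320149  0.09069524] [0.05412718 0.01745406] [-0.07415014 -1.49210725 -0.72383882]
```

View pics/s4.png

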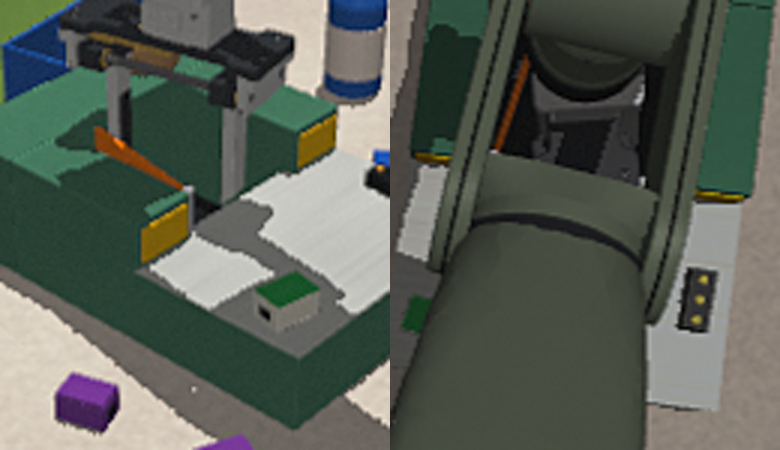

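The driver is off the deck and no longer shows between the fingers, so it has dropped with the flap held open. I'm lifting out.

apply_moves:
  motion:
    - {"rx":0,"ry":0,"rz":0,"tx":0,"ty":0,"tz":0.03,"fingers":0.094}
    - {"rx":0,"ry":0,"rz":0,"tx":0,"ty":0,"tz":0.045,"fingers":0.094}
    - {"rx":0,"ry":0,"rz":0,"tx":0,"ty":0,"tz":0.045,"fingers":0.094}
    - {"rx":0,"ry":0,"rz":0,"tx":-0.02,"ty":-0.04,"tz":0,"fingers":0.094}
    - {"rx":0,"ry":0,"rz":0,"tx":-0.02,"ty":-0.04,"tz":0,"fingers":0.094}
    - {"rx":0,"ry":0,"rz":0,"tx":-0.02,"ty":-0.04,"tz":0,"fingers":0.094}
    - {"rx":0,"ry":0,"rz":0,"tx":-0.02,"ty":-0.04,"tz":0,"fingers":0.094}
    - {"rx":0,"ry":0,"rz":0,"tx":-0.02,"ty":-0.04,"tz":0,"fingers":0.094}
    - {"rx":0,"ry":0,"rz":0,"tx":-0.02,"ty":-0.04,"tz":0,"fingers":0.094}
    - {"rx":0,"ry":0,"rz":0,"tx":-0.02,"ty":-0.02,"tz":0,"fingers":0.094}
    - {"rx":0,"ry":0,"rz":0,"tx":0,"ty":0,"tz":0,"fingers":0.094}
    - {"rx":0,"ry":0,"rz":0,"tx":0,"ty":0,"tz":0,"fingers":0.094}

```text
time: 8.0
tcp_pos: [0.5108, -0.3426, 0.2106]
tcp_rot: [0.0, 0.69, 0.724, 0.001]
wrist_force: [0.6, -0.8, 1.2]
width: 0.094
grasp_force: 0.0
```

Run:
```python
from h import *
A=[]
for n,(r,s) in dict(side=(170,250),top=(130,300)).items():
    a=viewer.capture(n)["frame"][:,:,::-1]
    A.append(cv2.resize(a[r:r+150,s:s+130],None,fx=3,fy=3,interpolation=cv2.INTER_CUBIC))
cv2.imwrite("pics/s5.png",np.hstack(A))
```

```text
(no output)
```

View pics/s5.png

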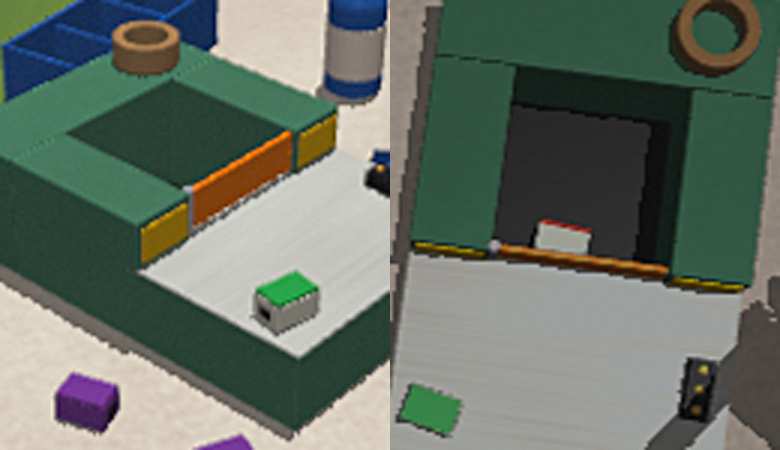

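The driver lies on its side on the bin floor, at crop (563,237). The flap is fully shut and the bystanders are where they were.

```bash
python3 -c "
from rig import robot
print(robot.hand_in())"
```

```text
the job is handed in; nothing more can be done
None
```

I pushed the failed driver through the held-open flap into the bin and handed the job in; the last pictures show it lying in the bin, the flap shut and the bystanders in view in place, but the hand-in returned no verdict.

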